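# Load the copper test bar under the spring clip of the contact jig

## Task

Get the copper bar ready for its resistance measurement in the black test jig: with one fingertip press the clip's thumb plate down so that its jaw lifts, and while you hold it down push the bar along its bed with the other fingertip, beneath the raised jaw and right up against the end stop. Then let the clip close on the bar and take your hand clear. Push the bar only, do not pick it up, and leave the other things on the bench where they are.

Things in the scene. Friction and masses are not known exactly. Their poses are not given: they have to be found in the camera images.
- jig: Test jig fixed to the bench: black base 122 x 102 mm, 12 mm high; origin at the centre of its underside, z up. +x is the direction in which the bar is pushed, +y points from the bed to the thumb plate. In this frame (mm): the steel bed for the bar runs along x at y = -21, 30 wide, x -57 to 51, top z = 16. Two terminal posts, tops z = 32, stand at x 15 and 47, y = -44.
- stop_face (a point): Middle of the end stop's face at bed height (jig frame, mm: x 45, y -21, z 16); axes as the jig's. The stop is 30 wide, top z = 30. Two side rails 21.8 apart guide the bar over the last 46 mm before the stop (x -1 to 45, tops z = 20.5). The bar is home with its front end against this face, its centre then 25 mm before it (jig x = 20); its rear end still stands out 4 mm behind the rails.
- clip (a joint): Angle of the sprung clip, rad: 0 shut, grows as the thumb plate is pressed, 0.5 fully open (hard limit). The 10 mm bar passes beneath the jaw from about 0.37; the clip reads about 0.35 when it rests on the bar. It springs shut by itself. The plate takes about 2 N at its outer edge to start moving and 7 to 15 N to hold fully down, the less the farther out.
- thumb_plate (a point): Centre of the top face of the thumb plate: plain steel, 72 mm long (jig x -29 to 43), 29 wide, fine lines across it, on the +y side of the pin. At rest it slopes up away from the pin at 0.5 rad, its outer edge about 39 mm above the bench; fully pressed it lies level, its top at z = 19 mm (3 mm above the bed, lower than the bar's top), y 17 to 46 in the jig frame. Turns with the clip.
- jaw (a point): Middle of the rounded lower edge of the clip's jaw (24 mm wide along the jig's x, x 17 to 41 in the jig frame). Shut, it stands 0.5 mm above the bed and blocks the bar; fully open 13 mm above it. The jaw reaches over the bed from the clip's pin, which runs along x at y = 5, z = 23 (jig frame, mm) between two lugs at x 9 and 49, tops z = 28. Turns with the clip.
- bar: Copper test bar, 50 long (its x) x 20 wide x 10 mm high, 90 g, loose, lying on the bed with its front end between the rails and outside the jaw. Origin at the centre of its underside; its +x points to the end stop.
- lampholder: Bystander: black lamp holder, round foot 84 mm across, 65 mm high, open socket upward; origin at the centre of its underside.
- switch: Bystander: white surface-mounted double rocker switch, 80 x 80 mm, about 32 mm high; origin at the centre of its underside.
- junction_box: Bystander: open round black junction box, 84 mm across, 38 mm high; origin at the centre of its underside.
- multimeter: Bystander: yellow multimeter lying on its back, 185 x 88 mm, about 48 mm high; origin at the centre of its underside.
Mind the look-alikes: they are no part of the job. Of the things like the bar, leave any that is pink or turquoise; of the rest the smaller one is meant.

How it is judged (in metres and radians):
On the way, in this order (a step that is already met when the one before it is completed fails the run):
1. a finger holds the thumb plate down, jaw lifted, with the bar still outside the jaw (value of joint clip above 0.38 rad and contact force between the fingers and clip above 0.5 N and x of bar in the frame of jig below -0.006 m), for 0.1 s.
2. the bar has been pushed up to the end stop while a finger still holds the clip open (value of joint clip above 0.38 rad and contact force between the fingers and clip above 0.5 N and x of bar in the frame of jig above 0.0175 m), for 0.1 s.
At the end, for the whole second after the job is handed in: The bar lies flat on the bed between the rails, its front end within 2.5 mm of the end stop, at rest, and the clip, let go, presses on it with more than 2 N (clip at 0.31 to 0.41 rad) (x of bar in the frame of jig above 0.0175 m and z of bar in the frame of jig between 0.014 and 0.018 m and angle between the x axis of bar and the x axis of jig, either way round below 0.08 rad and value of joint clip between 0.31 and 0.41 rad and contact force between clip and bar above 2 N and linear speed of bar below 0.01 m/s); the robot touches nothing.
It fails at once if the bar is lifted more than 8 mm off its bed or knocked off it (z of bar in the frame of jig above 0.024 m or z of bar in the frame of jig below 0.01 m or angle between bar's own z axis and vertical above 0.3 rad).
It fails at once if a bystander is shifted more than 20 mm (distance of any of lampholder, switch, junction_box, multimeter from where it was at the start of the episode above 0.02 m).
It also fails if it takes over 40 s, if anything falls off the work surface, if the arm or the gripper's body presses on something with over 40 N, if the wrist force passes 120 N, or if a joint passes its speed limit or range.

## Robot

A 7-joint arm with a two-finger parallel gripper is mounted at the origin on the work surface. World frame = base frame: x ahead of the robot, y to its left, z up, the work surface at z = 0. Lengths are in mm, angles in rad, forces in N, time in s.
With the tool pointing down it reaches from about 350 to 900 mm from the base axis. Payload 8.1 kg.
Tool frame: the origin (TCP) lies at the very end of the fingers, on their centre line; the grasp point (between the pads) lies 19 mm behind it (robot.grip_depth is the distance from the TCP to the grasp point, in mm); z points along the fingers, y is the line along which they close (so a half turn about z gives the same grasp; the last joint's range is limited). The gripper opens to 85 mm and grips with 20 to 120 N. Pads are 22 mm wide; open, the fingers measure 114 mm over their backs; the gripper's body (76 mm by 85 mm) begins 54 mm behind the grasp point. The pads swing forward as they close: fully open they stand 13 mm farther back than shut.
Start: joints at [-1.399, 0.434, 0.025, 1.573, -0.012, 1.134, -0.075], TCP at [169.624, 601.556, 231.323] pointing down, gripper open.
Joint ranges: [-2.62, 2.62], [-0.44, 2.09], [-1.27, 1.32], [0.08, 2.57], [-1.32, 4.46], [0.12, 2], [-2.74, 2.74]. Speed limits (rad/s): [2.22, 2.22, 3.01, 3.01, 3.14, 3.14, 3.14].

## Interface

Orientations are given as a unit quaternion [x, y, z, w].
In Python, from bench import robot gives the robot as it stands.
- The arm moves only by the tool drive_tool, never from a script. Its argument "increments" is a list of rows, each an object of numbers: "tx", "ty", "tz": the shift along the tool's x, y, z in units of 25 mm (1.0 is 25 mm); "twist": the turn about the tool's z in units of 6 degrees (1.0 is 6 degrees); "jaw": the closure, from 0 (fully open) to 1 (shut). In form: [{"tx": .., "ty": .., "tz": .., "twist": .., "jaw": ..}, ...]. A call has 1 to 8 rows; each row shifts and turns the commanded pose from where the row before left it, along the tool's axes as they then stand; what a row does not reach is not made up. A row lasts 1/8 s, in which the tool goes at most 62.5 mm and 10.7 degrees, less where a joint would pass 70% of its speed; a pose out of reach is approached as far as the arm can. A call is refused whole if a number of a shift passes 1 or a number of a turn 1, either way. A call with a gripper value outside its range is refused whole. The fingers move at their own pace and stop on an object; "squeeze" is the grip in N (left out, the last holds). Time passes only in rows, so rows that do not move let the fingers close. It gives the time, the measured TCP pose, the force, the opening and the grip force at its end, in the units of the state.
- robot.get_obs(): the state, without advancing time (a new reading comes with each control period).
- robot.snapshot(name): name is "side" or "top"; returns a dict with "frame" (384x512x3 uint8, red, green, blue), "fov_y" (degrees; the focal length in pixels is half the picture's height over the tangent of half this angle, whatever the lens; pixels are square), "cx", "cy" (the principal point, pixels), "dist_coeffs" ([k1, k2, p1, p2, k3] as OpenCV has them; the pictures are not rectified), "rvec" (rotation vector, rad) and "tvec" (3), from world to camera coordinates, as OpenCV has them. Camera axes: x right, y down, z forward; pixel columns grow to the right and rows downward; lengths in mm; the calibration is good to about 2 mm. A picture is of the moment at which its call begins. There is no depth.
- robot.close_job(): hands the job in; it is judged then, once.
The state is a dict: "time": time; "joint_pos": joint angles; "joint_vel": joint speeds; "effort": joint torques, N m; "eef_pos": TCP position; "ee_rot": TCP orientation; "force": force on the tool from outside, world axes, zero at the start; "torque": the same for the moment, N m; "gripper_width": opening from 0.0 (shut) to 1.0 (fully open); "grip_force": force on a finger pad.
Only numpy, scipy, OpenCV 4.12 (cv2) and the standard library are available. Lean on these libraries where they do the work, as an engineer would, in place of code of your own. Each camera call takes 0.05 s, during which the arm holds its last target. There are 200 camera calls.

## Working session

There is one attempt and no reset: what is moved stays moved. The work goes in short steps, Python scripts to look and compute and a tool call to move; the robot and the scene stay as the last step left them, time stands still between calls to the robot, and variables do not carry over. Pictures are saved under pics/ and viewed, at most 10 in all, crops included, and the job is handed in when it is done.

Besides the shell and the picture viewer there is one more tool, called after "Request:" as name([rows], argument=value, ...), one row to a line, values as JSON. drive_tool: Moves the arm, as the interface text tells. Its arguments: {"type":"object","properties":{"increments":{"type":"array"},"squeeze":{"type":"number"}},"required":["increments"]}

```bash
mkdir -p pics; cat > h.py <<'E'
import numpy as np, cv2
from bench import robot
def snap(n):
    s=robot.snapshot(n)
    f=192/np.tan(np.radians(s["fov_y"])/2)
    K=np.array([[f,0,s["cx"]],[0,f,s["cy"]],[0,0,1.]])
    return dict(im=s["frame"],K=K,d=np.array(s["dist_coeffs"],float),R=cv2.Rodrigues(np.array(s["rvec"],float))[0],r=np.array(s["rvec"],float),t=np.array(s["tvec"],float).ravel())
def ray(s,px):
    n=cv2.undistortPoints(np.array(px,float).reshape(-1,1,2),s["K"],s["d"]).reshape(-1,2)
    D=np.c_[n,np.ones(len(n))]@s["R"]
    return -s["R"].T@s["t"],D
def plane(s,px,z):
    o,D=ray(s,px); return o+D*((z-o[2])/D[:,2])[:,None]
def tri(s1,p1,s2,p2):
    o1,D1=ray(s1,p1);o2,D2=ray(s2,p2);out=[]
    for a,b in zip(D1,D2):
        k=np.linalg.lstsq(np.c_[a,-b],o2-o1,rcond=None)[0]
        q1=o1+a*k[0];q2=o2+b*k[1];out.append(np.r_[(q1+q2)/2,np.linalg.norm(q1-q2)])
    return np.array(out)
def proj(s,P): return cv2.projectPoints(np.array(P,float).reshape(-1,3),s["r"],s["t"],s["K"],s["d"])[0].reshape(-1,2)
def save(s,n,box=None,k=1):
    im=s["im"] if box is None else s["im"][box[1]:box[3],box[0]:box[2]]
    im=cv2.resize(im,None,fx=k,fy=k,interpolation=cv2.INTER_CUBIC)
    cv2.imwrite("pics/"+n,im[:,:,::-1])
E
python3 - <<'E'
from h import *
a=snap("top");b=snap("side")
save(a,"top0.png");save(b,"side0.png")
for s in(a,b): print(-s["R"].T@s["t"],s["R"][2],s["K"][0,0])
o=robot.get_obs();print(o["eef_pos"],o["ee_rot"],o["gripper_width"],o["force"])
E
```

```text
[417.92755856  44.40318932 793.07196355] [ 0.19341661 -0.02292393 -0.98084887] 431.943086650888
[  96.97664086 -500.70193088  586.9217672 ] [ 0.54309343  0.5931859  -0.5942895 ] 421.29940592433917
[169.49901434 601.09720747 230.62445934] [ 1.36976919e-01  9.90573986e-01 -7.07647424e-04 -3.82256334e-05] 1.003512607580465 [ 0.24258236 -0.39943245  0.06731539]
```

View pics/top0.png

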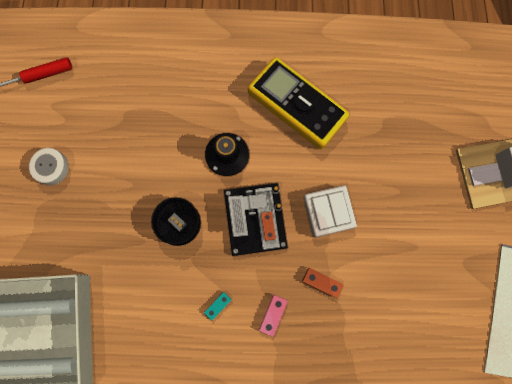

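View pics/side0.png

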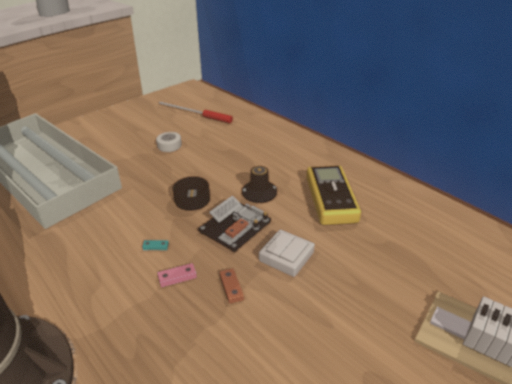

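The top view shows the jig at (255,218), with the lamp holder at (227,155), the junction box at (176,221), the switch at (330,211) and the multimeter at (298,102). The side view shows the jig at (235,223).

Bar candidates in the top view are copper on the jig bed (268,226), loose copper (323,283), pink (273,315) and turquoise (217,305). The one on the bed looks like the smaller copper bar, so I'll check it in a crop.

```bash
python3 - <<'E'
from h import *
a=snap("top");b=snap("side")
A=cv2.resize(a["im"][170:300,210:350],None,fx=4,fy=4,interpolation=cv2.INTER_CUBIC)
cv2.imwrite("pics/c0.png",A[:,:,::-1])
save(b,"c1.png",(190,185,320,305),5)
h=cv2.cvtColor(a["im"],cv2.COLOR_RGB2HSV)
# copper objects by size at z=26 / 10
m=((h[...,0]<12)&(h[...,1]>140)&(h[...,2]>90)).astype(np.uint8)
m[:170]=0;m[:,:200]=0;m[320:]=0
for c in cv2.findContours(m,0,2)[0]:
    if cv2.contourArea(c)>60:
        r=cv2.minAreaRect(c);P=plane(a,cv2.boxPoints(r),15);print(r[0],np.linalg.norm(P[1]-P[0]),np.linalg.norm(P[2]-P[1]),P.mean(0))
# black jig base
m=(a["im"].max(2)<70).astype(np.uint8);m[:175]=0;m[:,:215]=0;m[262:]=0;m[:,295:]=0
c=max(cv2.findContours(m,0,2)[0],key=cv2.contourArea);r=cv2.minAreaRect(c);P=plane(a,cv2.boxPoints(r),12);print(cv2.boxPoints(r),P,P.mean(0))
E
```

```text
(322.800048828125, 282.4000244140625) 26.985034142086032 70.07651541364191 [401.40142915 -92.49100093  15.        ]
(267.8799743652344, 225.65997314453125) 20.34720146764487 50.50073931414952 [500.68308569   7.09377323  15.        ]
[[222.02002 189.14001]
 [277.74    181.18002]
 [287.26    247.82004]
 [231.54004 255.78003]] [[566.11224246  92.43604737  12.        ]
 [583.80335     -9.9515918   12.        ]
 [461.62745164 -28.68693006  12.        ]
 [445.21438218  71.08130644  12.        ]] [514.18935657  31.21970799  12.        ]
```

View pics/c0.png

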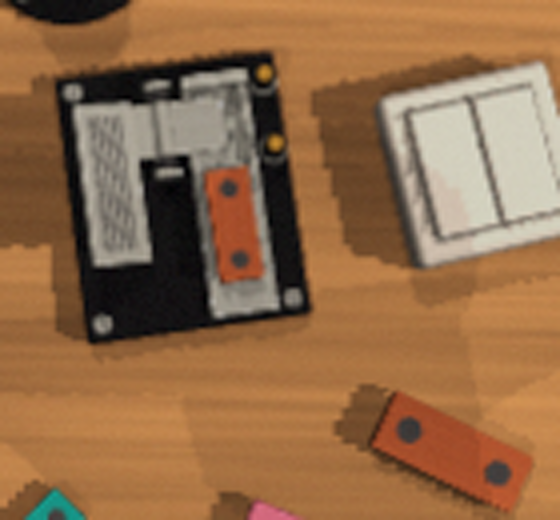

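View pics/c1.png

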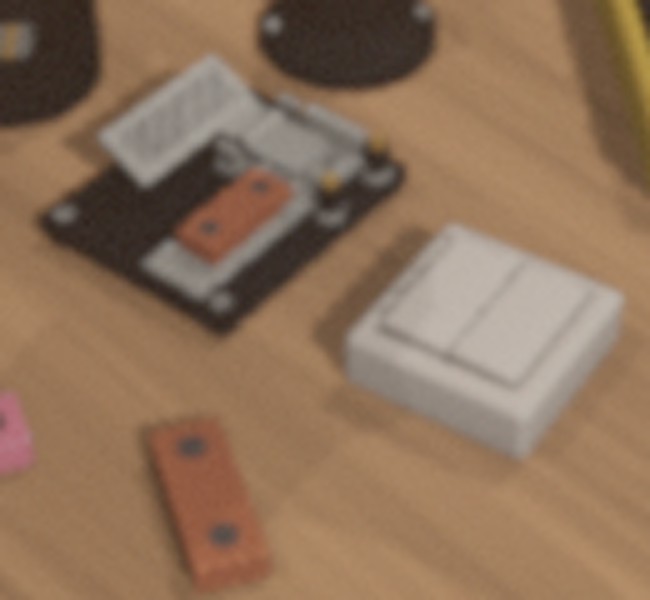

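The crop confirms it: the copper bar on the bed is 50 x 20 mm, at top (268,226). The loose copper bar is 70 x 27 mm, at (323,283), so it is the look-alike. Next I'll triangulate the jig landmarks and the bar.

```bash
python3 - <<'E'
from h import *
a=snap("top");b=snap("side")
def feats(s,box):
    x0,y0,x1,y1=box;im=cv2.resize(s["im"][y0:y1,x0:x1],None,fx=4,fy=4,interpolation=cv2.INTER_CUBIC)
    h=cv2.cvtColor(im,cv2.COLOR_RGB2HSV)
    cop=((h[...,0]<13)&(h[...,1]>125)&(h[...,2]>80)).astype(np.uint8)
    gold=((h[...,0]>13)&(h[...,0]<28)&(h[...,1]>120)&(h[...,2]>100)).astype(np.uint8)
    out={}
    for n,m in(("cop",cop),("gold",gold)):
        L=[]
        for c in cv2.findContours(m,0,1)[0]:
            A=cv2.contourArea(c)
            if 40<A<4000:
                M=cv2.moments(c);L.append(((M["m10"]/A+.5)/4+x0-.5,(M["m01"]/A+.5)/4+y0-.5,A/16))
        out[n]=L
    c=max(cv2.findContours(cop,0,1)[0],key=cv2.contourArea)
    H=np.zeros_like(cop);cv2.drawContours(H,[c],-1,1,-1);
    Hh=cv2.erode(H,np.ones((9,9)))&(h[...,2]<(110 if s is a else 110)).astype(np.uint8)
    n,_,st,ce=cv2.connectedComponentsWithStats(Hh)
    out["dots"]=[(ce[i][0]/4+x0-.4,ce[i][1]/4+y0-.4,st[i,4]) for i in range(1,n) if st[i,4]>30]
    return out
for s,box in((a,(222,182,286,254)),(b,(196,192,272,252))):
    for k,v in feats(s,box).items(): print(k,np.round(v,1).tolist())
E
```

```text
cop []
gold [[275.2, 251.8, 65.7], [224.8, 240.1, 139.1], [224.0, 221.3, 31.7], [278.6, 205.2, 10.5], [223.0, 206.8, 34.4], [275.8, 187.8, 9.8], [282.9, 197.4, 174.9], [240.6, 184.1, 177.8]]
dots [[266.7, 216.7, 222.0], [269.5, 234.4, 217.0]]
cop [[234.9, 227.9, 170.1]]
gold [[265.2, 213.3, 5.9]]
dots [[231.3, 230.0, 49.0]]
```

```bash
python3 - <<'E'
from h import *
a=snap("top");b=snap("side")
N=["dotF","dotR","post15","post47","screwRL","screwRR"]
pa=[(266.7,216.7),(269.5,234.4),(278.6,205.2),(275.8,187.8),(235.4,250.7),(283.2,244.2)]
pb=[(242.3,222.3),(231.4,230.1),(255.7,221.1),(265.3,213.5),(202.5,227.5),(234.1,244.9)]
T=tri(a,pa,b,pb)
for n,t in zip(N,T): print(n,t.round(1))
P=plane(a,pa[2:4],32);print("posts@32",P.round(1))
base=plane(a,[[222,189.1],[277.7,181.2],[287.3,247.8],[231.5,255.8]],12)
d=P[1]-P[0];e=base[1]-base[2]+base[0]-base[3]
print("yaw posts",np.arctan2(d[1],d[0]),"base",np.arctan2(e[1],e[0]))
y=np.arctan2(e[1],e[0]);R=np.array([[np.cos(y),-np.sin(y)],[np.sin(y),np.cos(y)]])
print("c base",base.mean(0)," c posts",P[:,:2].mean(0)-R@[31,-44])
D=plane(a,pa[:2],26);c=base.mean(0)[:2]
print("bar in jig",(D[:,:2]-c)@R,((D[:,:2]-c)@R).mean(0))
E
```

```text
dotF [516.2   9.6  23.9   1.2]
dotR [4.839e+02 4.500e+00 2.550e+01 2.000e-01]
post15 [ 5.361e+02 -1.080e+01  2.840e+01  5.000e-01]
post47 [ 5.681e+02 -5.400e+00  2.740e+01  3.000e-01]
screwRL [4.545e+02 6.440e+01 1.140e+01 2.000e-01]
screwRR [468.1 -21.3  12.8   0.5]
posts@32 [[535.8 -10.6  32. ]
 [567.3  -5.2  32. ]]
yaw posts 0.170434226472042 base 0.1638948743474726
c base [514.19794742  31.24766713  12.        ]  c posts [513.78397698  30.42855273]
bar in jig [[ -2.2811404  -21.1668889 ]
 [-34.27620955 -21.47742018]] [-18.27867497 -21.32215454]
```

Request:
drive_tool([
  {"tx": -1, "ty": -1, "tz": 0, "twist": 0.8, "jaw": 0.35},
  {"tx": -1, "ty": -1, "tz": 0, "twist": 0.8, "jaw": 0.35},
  {"tx": -1, "ty": -1, "jaw": 0.35},
  {"tx": -1, "ty": -1, "jaw": 0.35},
])

```text
invalid input at $.increments[2]: expected keys tx, ty, tz, twist, jaw
```

Request:
drive_tool([
  {"tx": 0, "ty": 0, "tz": 0, "twist": 0.8, "jaw": 0.35},
  {"tx": 0, "ty": 0, "tz": 0, "twist": 0.8, "jaw": 0.35},
  {"tx": -1, "ty": -0.73, "tz": 0, "twist": 0, "jaw": 0.35},
  {"tx": -1, "ty": -0.73, "tz": 0, "twist": 0, "jaw": 0.35},
  {"tx": -1, "ty": -0.73, "tz": 0, "twist": 0, "jaw": 0.35},
  {"tx": -1, "ty": -0.73, "tz": 0, "twist": 0, "jaw": 0.35},
  {"tx": -1, "ty": -0.73, "tz": 0, "twist": 0, "jaw": 0.35},
  {"tx": -1, "ty": -0.73, "tz": 0, "twist": 0, "jaw": 0.35},
])

```text
time: 1.4
eef_pos: [258.8, 437.5, 231.5]
ee_rot: [0.219, 0.976, 0.0, 0.0]
force: [1.2, -0.2, 0.3]
gripper_width: 0.647
grip_force: 0.0
```

Request:
drive_tool([
  {"tx": -1, "ty": -0.73, "tz": 0, "twist": 0, "jaw": 0.35},
  {"tx": -1, "ty": -0.73, "tz": 0, "twist": 0, "jaw": 0.35},
  {"tx": -1, "ty": -0.73, "tz": 0, "twist": 0, "jaw": 0.35},
  {"tx": -1, "ty": -0.73, "tz": 0, "twist": 0, "jaw": 0.35},
  {"tx": -1, "ty": -0.73, "tz": 0, "twist": 0, "jaw": 0.35},
  {"tx": -1, "ty": -0.73, "tz": 0, "twist": 0, "jaw": 0.35},
  {"tx": -1, "ty": -0.73, "tz": 0, "twist": 0, "jaw": 0.35},
  {"tx": -1, "ty": -0.73, "tz": 0, "twist": 0, "jaw": 0.35},
])

```text
time: 2.4
eef_pos: [377.0, 219.9, 231.5]
ee_rot: [0.219, 0.976, 0.0, 0.0]
force: [0.2, 0.5, 0.1]
gripper_width: 0.649
grip_force: 0.0
```

Request:
drive_tool([
  {"tx": -0.95, "ty": -0.73, "tz": 0.4, "twist": 0, "jaw": 0.35},
  {"tx": -0.95, "ty": -0.73, "tz": 0.6, "twist": 0, "jaw": 0.35},
  {"tx": -0.95, "ty": -0.73, "tz": 0.6, "twist": 0, "jaw": 0.35},
  {"tx": -0.95, "ty": -0.73, "tz": 0.7, "twist": 0, "jaw": 0.35},
  {"tx": -0.95, "ty": -0.73, "tz": 0.8, "twist": 0, "jaw": 0.35},
  {"tx": -0.95, "ty": -0.73, "tz": 0.9, "twist": 0, "jaw": 0.35},
  {"tx": -0.98, "ty": -0.76, "tz": 1, "twist": 0, "jaw": 0.35},
  {"tx": 0, "ty": 0, "tz": 0.8, "twist": 0, "jaw": 0.35},
])

```text
time: 3.4
eef_pos: [473.5, 30.7, 85.6]
ee_rot: [0.221, 0.975, -0.0, 0.001]
force: [-0.9, 0.5, -0.7]
gripper_width: 0.645
grip_force: 0.0
```

```bash
python3 - <<'E'
from h import *
a=snap("top");b=snap("side");o=robot.get_obs();print(o["eef_pos"],o["gripper_width"])
A=cv2.resize(a["im"][160:280,200:310],(550,600),interpolation=cv2.INTER_CUBIC)
B=cv2.resize(b["im"][150:270,180:290],(550,600),interpolation=cv2.INTER_CUBIC)
cv2.imwrite("pics/d0.png",cv2.resize(np.hstack([A,B]),(800,436))[:,:,::-1])
E
```

```text
[471.34754207  32.51920098  84.80540581] 0.6484092485568081
```

View pics/d0.png

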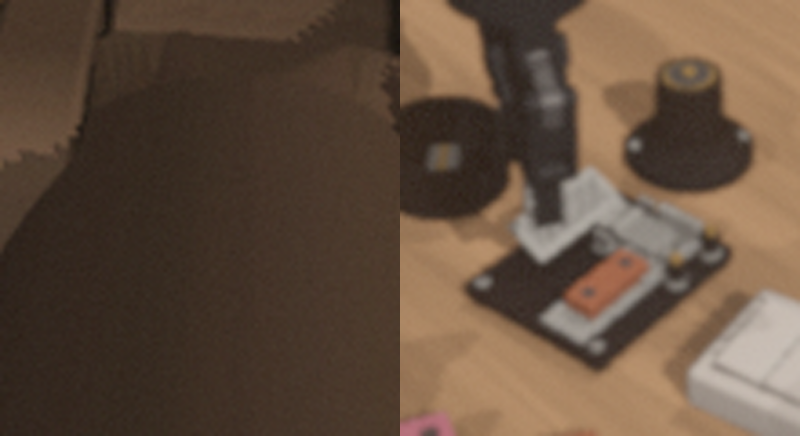

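Top view: the arm hides the jig. Side view: the near (bar-side) finger shows in front of the thumb plate, its tip at about (220,211) in the full picture, and the bar is undisturbed. I'll compare the tip with the prediction.

```bash
python3 - <<'E'
from h import *
b=snap("side");o=robot.get_obs();p=np.array(o["eef_pos"]);print(p)
from scipy.spatial.transform import Rotation as Ro
R=Ro.from_quat(o["ee_rot"]).as_matrix()
for w in(55,):
  for back in(0,4,8,12):
    for sg in(-1,1):
      c=[p+R@[sx*11,sg*(w/2+t),-back] for sx in(-1,1) for t in(0,14.5)]
      print(back,sg,proj(b,c).round(0).tolist())
g=b["im"][185:225,200:245].max(2)
for r in range(0,40,2): print(185+r,' '.join("%3d"%v for v in g[r,8:34]))
E
```

```text
[471.83134916  32.99543977  85.82164478]
0 -1 [[225.0, 210.0], [227.0, 214.0], [213.0, 212.0], [215.0, 217.0]]
0 1 [[218.0, 193.0], [217.0, 189.0], [208.0, 195.0], [206.0, 191.0]]
4 -1 [[225.0, 208.0], [226.0, 213.0], [213.0, 210.0], [215.0, 215.0]]
4 1 [[218.0, 192.0], [217.0, 188.0], [207.0, 194.0], [206.0, 190.0]]
8 -1 [[225.0, 207.0], [226.0, 211.0], [213.0, 209.0], [215.0, 213.0]]
8 1 [[218.0, 190.0], [216.0, 186.0], [207.0, 192.0], [206.0, 188.0]]
12 -1 [[224.0, 205.0], [226.0, 209.0], [213.0, 207.0], [215.0, 212.0]]
12 1 [[218.0, 189.0], [216.0, 185.0], [207.0, 191.0], [206.0, 186.0]]
185  52  52  53  49  50  51  50  55  57  54  56  64  65  63  59  59  55  59  60  83 124 158 172 176 179 177
187  54  47  52  50  49  50  53  55  56  58  55  57  58  54  54  57  60  55  58  84 124 157 172 175 175 176
189  52  51  52  53  48  50  50  54  53  59  56  57  56  54  58  56  56  57  57  80 118 153 168 173 174 174
191  54  47  52  50  50  49  52  55  51  57  58  55  58  56  55  53  54  50  55  78 115 147 162 167 169 170
193  51  57  60  64  54  51  49  51  57  57  54  54  61  58  61  58  
[... 958 characters left out ...]
 106 117 133 142 148 154 161 167 171 173 166 152 134
213 132 128 126 132 152 165 165 157 155 151 149 152 150 146 148 155 159 163 167 173 170 162 146 116  91 101
215 133 131 131 134 144 160 168 169 166 159 153 156 154 152 159 168 174 173 167 149 121  87  66  53  58  76
217 146 137 129 117 108 109 135 155 169 170 166 166 169 169 173 167 155 134 107  79  57  50  55  55  68  88
219 156 128  99  75  58  55  70 102 139 161 174 174 173 164 146 119  85  60  52  53  52  53  57  54  60  74
221  86  67  55  57  54  53  55  54  74 108 136 142 123  93  70  55  54  54  52  57  54  52  56  55  56  51
223  56  58  53  56  57  55  57  55  54  56  60  65  57  53  52  58  53  57  57  57  53  54  58  58  71 101
```

The fingertips are narrow noses, about 11 mm wide and roughly 5 mm behind the TCP at this opening. I'll shift slightly forward and descend.

Request:
drive_tool([
  {"tx": -0.12, "ty": 0.02, "tz": 0.4, "twist": 0, "jaw": 0.35},
  {"tx": -0.13, "ty": 0.01, "tz": 0.5, "twist": 0, "jaw": 0.35},
  {"tx": 0, "ty": 0, "tz": 0.5, "twist": 0, "jaw": 0.35},
  {"tx": 0, "ty": 0, "tz": 0.3, "twist": 0, "jaw": 0.35},
  {"tx": 0, "ty": 0, "tz": 0, "twist": 0, "jaw": 0.35},
])

```text
time: 4.18
eef_pos: [477.8, 31.1, 43.1]
ee_rot: [0.219, 0.976, -0.0, -0.001]
force: [0.1, 0.6, -0.1]
gripper_width: 0.648
grip_force: 0.0
```

```bash
python3 - <<'E'
from h import *
b=snap("side");o=robot.get_obs();print(o["eef_pos"],o["force"])
save(b,"d1.png",(190,170,290,260),6)
E
```

```text
[478.16377834  31.10790328  43.55662959] [-0.52708624  0.68341337 -0.15370265]
```

View pics/d1.png

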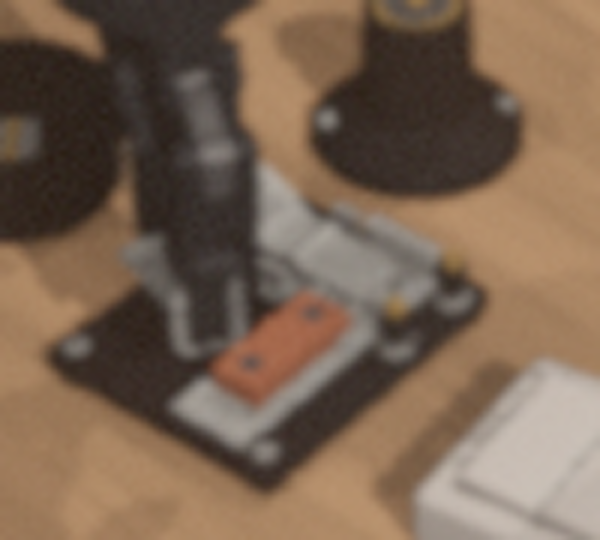

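The picture shows the fingertip is the full 22 mm wide: a light frame from (168,…) to (248,…) in the crop, with its bottom at about y=350. So I must back off about 5 mm behind the bar before descending. I'll check the tip height first.

```bash
python3 - <<'E'
from h import *
from scipy.spatial.transform import Rotation as Ro
b=snap("side");o=robot.get_obs();p=np.array(o["eef_pos"]);R=Ro.from_quat(o["ee_rot"]).as_matrix()
for t in(7,14.5):
  for back in(0,3,6,9): print(t,back,((proj(b,[p+R@[sx*11,-(27.5+t),-back] for sx in(1,-1)])-[190,170])*6).round(0).tolist())
c,s=np.cos(.165),np.sin(.165)
P=[[514+x*c-y*s,31+x*s+y*c,26] for x,y in((-43.3,-11),(-43.3,-31),(6.7,-31))]
print("bar",((proj(b,P)-[190,170])*6).round(0).tolist())
E
```

```text
7 0 [[174.0, 360.0], [240.0, 346.0]]
7 3 [[173.0, 353.0], [239.0, 339.0]]
7 6 [[173.0, 346.0], [239.0, 332.0]]
7 9 [[172.0, 339.0], [239.0, 325.0]]
14.5 0 [[179.0, 375.0], [246.0, 361.0]]
14.5 3 [[179.0, 368.0], [245.0, 354.0]]
14.5 6 [[178.0, 361.0], [245.0, 347.0]]
14.5 9 [[178.0, 354.0], [244.0, 340.0]]
bar [[207.0, 362.0], [253.0, 386.0], [348.0, 308.0]]
```

Request:
drive_tool([
  {"tx": 0.21, "ty": -0.05, "tz": 0, "twist": 0, "jaw": 0.35},
  {"tx": 0, "ty": 0, "tz": 0, "twist": 0, "jaw": 0.35},
])

```text
time: 4.53
eef_pos: [472.7, 32.5, 44.0]
ee_rot: [0.219, 0.976, 0.0, -0.0]
force: [-0.5, -0.9, 0.7]
gripper_width: 0.648
grip_force: 0.0
```

Request:
drive_tool([
  {"tx": 0, "ty": 0, "tz": 0.3, "twist": 0, "jaw": 0.35},
  {"tx": 0, "ty": 0, "tz": 0.2, "twist": 0, "jaw": 0.35},
  {"tx": 0, "ty": 0, "tz": 0, "twist": 0, "jaw": 0.35},
])

```text
time: 4.9
eef_pos: [473.2, 32.3, 30.9]
ee_rot: [0.219, 0.976, -0.0, -0.0]
force: [-0.4, 0.1, 2.4]
gripper_width: 0.65
grip_force: 1.2
```

Request:
drive_tool([
  {"tx": 0, "ty": 0, "tz": 0.2, "twist": 0, "jaw": 0.35},
  {"tx": 0, "ty": 0, "tz": 0, "twist": 0, "jaw": 0.35},
])

```text
time: 5.15
eef_pos: [473.4, 32.5, 26.2]
ee_rot: [0.219, 0.976, 0.0, 0.0]
force: [0.6, 1.6, 4.5]
gripper_width: 0.652
grip_force: 1.8
```

Request:
drive_tool([
  {"tx": 0, "ty": 0, "tz": 0.2, "twist": 0, "jaw": 0.35},
  {"tx": 0, "ty": 0, "tz": 0.1, "twist": 0, "jaw": 0.35},
  {"tx": 0, "ty": 0, "tz": 0, "twist": 0, "jaw": 0.35},
])

```text
time: 5.52
eef_pos: [473.5, 33.0, 19.0]
ee_rot: [0.219, 0.976, 0.0, 0.0]
force: [-0.5, 2.9, 5.6]
gripper_width: 0.651
grip_force: 3.0
```

Request:
drive_tool([
  {"tx": 0, "ty": 0, "tz": 0.1, "twist": 0, "jaw": 0.35},
  {"tx": 0, "ty": 0, "tz": 0, "twist": 0, "jaw": 0.35},
])

```text
time: 5.78
eef_pos: [473.5, 33.0, 16.5]
ee_rot: [0.219, 0.976, 0.0, 0.0]
force: [-1.1, 3.2, 7.0]
gripper_width: 0.648
grip_force: 3.6
```

Request:
drive_tool([
  {"tx": 0, "ty": 0, "tz": 0.08, "twist": 0, "jaw": 0.35},
  {"tx": 0, "ty": 0, "tz": 0, "twist": 0, "jaw": 0.35},
])

```text
time: 6.02
eef_pos: [473.5, 33.0, 14.7]
ee_rot: [0.219, 0.976, 0.001, 0.0]
force: [-1.5, 3.2, 9.1]
gripper_width: 0.65
grip_force: 4.6
```

```bash
python3 - <<'E'
from h import *
b=snap("side");o=robot.get_obs();print(o["eef_pos"],o["force"])
save(b,"d2.png",(190,180,280,260),7)
E
```

```text
[473.53283792  33.00714458  14.71018457] [0.67062761 3.43218386 9.73433437]
```

View pics/d2.png

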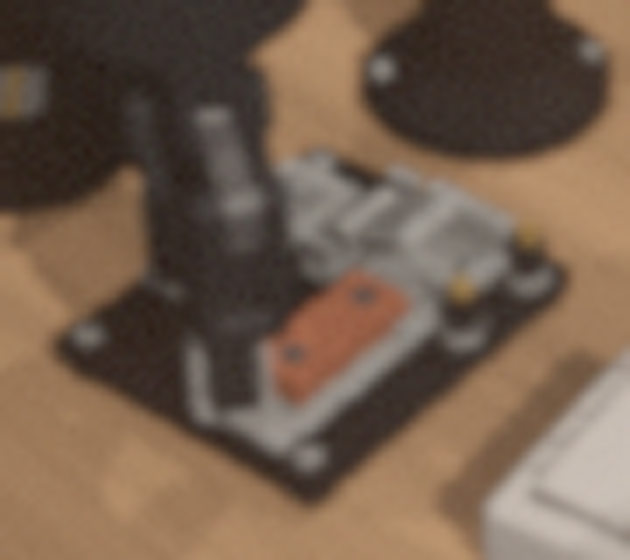

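The plate is pressed flat and the jaw is lifted. The bar hasn't moved: its dots are still at about (242,222) and (232,230). I'll press 1 mm more, then push along jig +x.

Request:
drive_tool([
  {"tx": 0, "ty": 0, "tz": 0.04, "twist": 0, "jaw": 0.35},
  {"tx": -0.08, "ty": 0.055, "tz": 0, "twist": 0, "jaw": 0.35},
  {"tx": -0.1, "ty": 0.07, "tz": 0, "twist": 0, "jaw": 0.35},
  {"tx": -0.1, "ty": 0.07, "tz": 0, "twist": 0, "jaw": 0.35},
  {"tx": -0.1, "ty": 0.07, "tz": 0, "twist": 0, "jaw": 0.35},
  {"tx": -0.1, "ty": 0.07, "tz": 0, "twist": 0, "jaw": 0.35},
])

```text
time: 6.82
eef_pos: [474.9, 34.2, 12.4]
ee_rot: [0.219, 0.976, -0.002, -0.011]
force: [-40.2, -2.3, 47.8]
gripper_width: 0.652
grip_force: 24.7
```

```bash
cat > w.py <<'E'
from h import *
b=snap("side");o=robot.get_obs();p=o["eef_pos"];print(p,o["force"])
y=np.array([.4275,.905]);f=np.array([.904,-.4275]);q=p[:2]-27.6*y+11*f-[514,31]
print("corner jig",.9864*q[0]+.1643*q[1],-.1643*q[0]+.9864*q[1])
im=b["im"];h=cv2.cvtColor(im,cv2.COLOR_RGB2HSV)
m=((h[...,0]<13)&(h[...,1]>125)&(h[...,2]>80)).astype(np.uint8);m[:195]=0;m[252:]=0;m[:,:196]=0;m[:,272:]=0
c=max(cv2.findContours(m,0,1)[0],key=cv2.contourArea).reshape(-1,2)
print("copper bbox",c.min(0),c.max(0))
e=c[c[:,0]>=c[:,0].max()-1].mean(0);g=plane(b,[e],24)[0][:2]-[514,31];print("front edge jig",.9864*g[0]+.1643*g[1],-.1643*g[0]+.9864*g[1])
E
python3 w.py
```

```text
[474.853257    34.16614421  12.37519646] [-37.14688838  -3.23636685  48.55548528]
corner jig -44.800427949777216 -19.417174174058577
copper bbox [230 220] [246 236]
front edge jig 0.9795128912778273 -29.129599790294744
```

The arm jammed: 48 N down and 40 N back. The plate was at its hard stop, so friction held the finger. I'll unload the push first, then run with a lighter press.

Request:
drive_tool([
  {"tx": 0.1, "ty": -0.07, "tz": 0, "twist": 0, "jaw": 0.35},
  {"tx": 0.1, "ty": -0.07, "tz": 0, "twist": 0, "jaw": 0.35},
  {"tx": 0, "ty": 0, "tz": 0, "twist": 0, "jaw": 0.35},
])

```text
time: 7.25
eef_pos: [474.3, 33.7, 13.2]
ee_rot: [0.219, 0.976, -0.001, -0.006]
force: [-23.0, 0.4, 33.0]
gripper_width: 0.654
grip_force: 16.8
```

```bash
python3 w.py
```

```text
[474.28688424  33.660418    13.16072064] [-23.36221385  -0.150969    33.26611995]
corner jig -45.44218886222445 -19.822967468303734
copper bbox [230 220] [246 236]
front edge jig 0.12513601450123168 -29.564209988250088
```

Request:
drive_tool([
  {"tx": 0.1, "ty": -0.07, "tz": 0, "twist": 0, "jaw": 0.35},
  {"tx": 0.1, "ty": -0.07, "tz": 0, "twist": 0, "jaw": 0.35},
  {"tx": 0.06, "ty": -0.04, "tz": -0.04, "twist": 0, "jaw": 0.35},
  {"tx": 0, "ty": 0, "tz": 0, "twist": 0, "jaw": 0.35},
])

```text
time: 7.8
eef_pos: [473.5, 33.1, 14.8]
ee_rot: [0.219, 0.976, 0.0, -0.0]
force: [-0.9, 2.0, 8.7]
gripper_width: 0.654
grip_force: 4.6
```

Request:
drive_tool([
  {"tx": 0, "ty": 0, "tz": -0.04, "twist": 0, "jaw": 0.35},
  {"tx": 0, "ty": 0, "tz": 0, "twist": 0, "jaw": 0.35},
])

```text
time: 8.05
eef_pos: [473.5, 33.1, 15.6]
ee_rot: [0.219, 0.976, 0.0, -0.0]
force: [-2.9, 2.5, 8.3]
gripper_width: 0.653
grip_force: 4.0
```

Request:
drive_tool([
  {"tx": -0.05, "ty": 0.035, "tz": 0, "twist": 0, "jaw": 0.35},
  {"tx": -0.05, "ty": 0.035, "tz": 0, "twist": 0, "jaw": 0.35},
  {"tx": 0, "ty": 0, "tz": 0, "twist": 0, "jaw": 0.35},
])

```text
time: 8.43
eef_pos: [474.6, 33.1, 15.1]
ee_rot: [0.219, 0.976, -0.0, -0.002]
force: [-6.8, 1.5, 9.2]
gripper_width: 0.649
grip_force: 4.5
```

```bash
python3 w.py
```

```text
[474.5508051   33.08884331  15.08861955] [-5.78331407  1.21989908  8.18079868]
corner jig -45.27576703929171 -20.43013093268893
copper bbox [231 220] [246 236]
front edge jig 0.9795128912778273 -29.129599790294744
```

Request:
drive_tool([
  {"tx": -0.05, "ty": 0.035, "tz": -0.01, "twist": 0, "jaw": 0.35},
  {"tx": -0.05, "ty": 0.035, "tz": -0.01, "twist": 0, "jaw": 0.35},
  {"tx": 0, "ty": 0, "tz": 0, "twist": 0, "jaw": 0.35},
])

```text
time: 8.85
eef_pos: [477.5, 33.1, 15.5]
ee_rot: [0.219, 0.976, -0.001, -0.002]
force: [-6.3, -0.7, 7.7]
gripper_width: 0.648
grip_force: 4.5
```

```bash
python3 w.py
```

```text
[477.52900102  33.15413293  15.55378735] [-6.0849125  -0.8666059   8.09325095]
corner jig -42.32734750785752 -20.85504684446653
copper bbox [231 220] [246 235]
front edge jig 1.4665571223037865 -28.731025581847348
```

Now it slides, with friction saturated at about 6 N. I'll keep pushing at this lighter press.

Request:
drive_tool([
  {"tx": -0.08, "ty": 0.056, "tz": 0, "twist": 0, "jaw": 0.35},
  {"tx": -0.08, "ty": 0.056, "tz": 0, "twist": 0, "jaw": 0.35},
  {"tx": -0.08, "ty": 0.056, "tz": 0, "twist": 0, "jaw": 0.35},
  {"tx": -0.08, "ty": 0.056, "tz": 0, "twist": 0, "jaw": 0.35},
])

```text
time: 9.4
eef_pos: [486.7, 34.4, 15.5]
ee_rot: [0.22, 0.976, -0.001, -0.002]
force: [-7.0, -1.6, 9.1]
gripper_width: 0.65
grip_force: 5.0
```

```bash
python3 w.py
```

```text
[487.09761007  34.43771301  15.49537234] [-5.93113076 -2.36063775  9.49329297]
corner jig -32.67797933079062 -21.16104592364146
copper bbox [234 217] [249 233]
front edge jig 10.632548802627904 -28.962658445690185
```

Request:
drive_tool([
  {"tx": -0.08, "ty": 0.056, "tz": 0, "twist": 0, "jaw": 0.35},
  {"tx": -0.08, "ty": 0.056, "tz": 0, "twist": 0, "jaw": 0.35},
  {"tx": -0.08, "ty": 0.056, "tz": 0, "twist": 0, "jaw": 0.35},
  {"tx": -0.08, "ty": 0.056, "tz": 0, "twist": 0, "jaw": 0.35},
])

```text
time: 9.95
eef_pos: [496.2, 35.9, 15.4]
ee_rot: [0.22, 0.976, -0.001, -0.002]
force: [-7.0, -1.3, 9.9]
gripper_width: 0.645
grip_force: 5.1
```

```bash
python3 w.py
```

```text
[496.63900175  36.01749528  15.47945681] [-7.65470358 -2.06706224 10.23830648]
corner jig -23.006792350453097 -21.17039933854472
copper bbox [238 216] [252 230]
front edge jig 20.042452093928972 -29.36285599193939
```

Request:
drive_tool([
  {"tx": -0.08, "ty": 0.056, "tz": 0, "twist": 0, "jaw": 0.35},
  {"tx": -0.08, "ty": 0.056, "tz": 0, "twist": 0, "jaw": 0.35},
  {"tx": -0.08, "ty": 0.056, "tz": 0, "twist": 0, "jaw": 0.35},
  {"tx": -0.08, "ty": 0.056, "tz": 0, "twist": 0, "jaw": 0.35},
  {"tx": -0.08, "ty": 0.056, "tz": 0, "twist": 0, "jaw": 0.35},
  {"tx": -0.05, "ty": 0.035, "tz": 0, "twist": 0, "jaw": 0.35},
])

```text
time: 10.75
eef_pos: [509.9, 38.2, 15.5]
ee_rot: [0.22, 0.976, -0.001, -0.002]
force: [-8.0, -1.8, 10.5]
gripper_width: 0.654
grip_force: 5.1
```

```bash
python3 w.py
```

```text
[510.05319105  38.19895402  15.45304689] [-7.94681801 -1.66855307  9.54034562]
corner jig -9.41662235580858 -21.22255974422461
copper bbox [242 214] [256 227]
front edge jig 34.719414059098284 -28.377258461143363
```

Request:
drive_tool([
  {"tx": -0.04, "ty": 0.028, "tz": 0, "twist": 0, "jaw": 0.35},
  {"tx": -0.04, "ty": 0.028, "tz": 0, "twist": 0, "jaw": 0.35},
  {"tx": -0.04, "ty": 0.028, "tz": 0, "twist": 0, "jaw": 0.35},
  {"tx": 0, "ty": 0, "tz": 0, "twist": 0, "jaw": 0.35},
])

```text
time: 11.3
eef_pos: [513.5, 38.8, 15.4]
ee_rot: [0.22, 0.976, -0.001, -0.002]
force: [-7.6, -1.4, 10.3]
gripper_width: 0.653
grip_force: 4.9
```

Request:
drive_tool([
  {"tx": -0.04, "ty": 0.028, "tz": 0, "twist": 0, "jaw": 0.35},
  {"tx": -0.04, "ty": 0.028, "tz": 0, "twist": 0, "jaw": 0.35},
  {"tx": 0, "ty": 0, "tz": 0, "twist": 0, "jaw": 0.35},
])

```text
time: 11.68
eef_pos: [514.2, 38.9, 15.2]
ee_rot: [0.22, 0.976, -0.001, -0.004]
force: [-11.8, -2.8, 12.5]
gripper_width: 0.644
grip_force: 7.3
```

Request:
drive_tool([
  {"tx": -0.04, "ty": 0.028, "tz": -0.01, "twist": 0, "jaw": 0.35},
  {"tx": -0.04, "ty": 0.028, "tz": -0.01, "twist": 0, "jaw": 0.35},
  {"tx": 0, "ty": 0, "tz": 0, "twist": 0, "jaw": 0.35},
  {"tx": 0, "ty": 0, "tz": 0, "twist": 0, "jaw": 0.35},
])

```text
time: 12.18
eef_pos: [514.6, 39.0, 15.2]
ee_rot: [0.22, 0.975, -0.002, -0.005]
force: [-16.0, -2.8, 14.1]
gripper_width: 0.651
grip_force: 9.5
```

```bash
python3 w.py; python3 - <<'E'
from h import *
save(snap("side"),"d3.png",(200,180,290,260),7)
E
```

```text
[514.55222362  38.97739537  15.19412453] [-16.27316333  -2.33812957  13.30846189]
corner jig -4.850878713952595 -21.193896250373573
copper bbox [244 213] [257 226]
front edge jig 38.07769027935134 -28.678704901050015
```

View pics/d3.png

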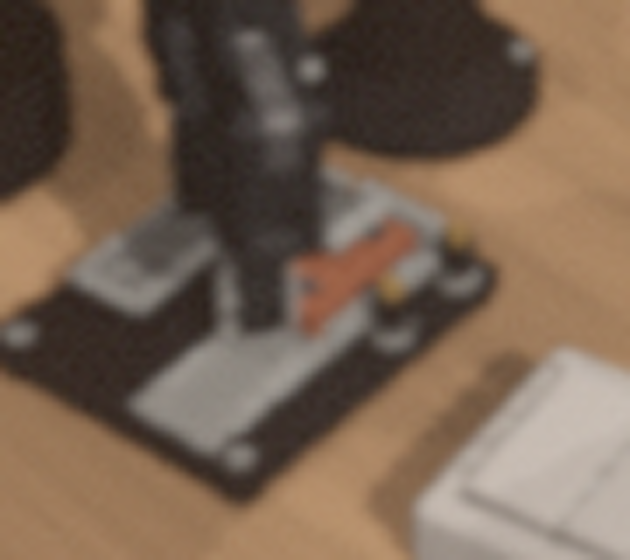

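The bar is home: its front end is at the stop in the crop at about (415,235), and the push force rose to 16 N with the corner at jig x≈-5. I'll back off from the bar first, then lift.

Request:
drive_tool([
  {"tx": 0.08, "ty": -0.056, "tz": 0, "twist": 0, "jaw": 0.35},
  {"tx": 0.08, "ty": -0.056, "tz": 0, "twist": 0, "jaw": 0.35},
  {"tx": 0.08, "ty": -0.056, "tz": 0, "twist": 0, "jaw": 0.35},
  {"tx": 0.08, "ty": -0.056, "tz": 0, "twist": 0, "jaw": 0.35},
  {"tx": 0.06, "ty": -0.04, "tz": 0, "twist": 0, "jaw": 0.35},
  {"tx": 0, "ty": 0, "tz": 0, "twist": 0, "jaw": 0.35},
])

```text
time: 13.02
eef_pos: [512.4, 38.6, 17.4]
ee_rot: [0.22, 0.976, 0.001, 0.003]
force: [4.3, -0.5, 7.8]
gripper_width: 0.651
grip_force: 3.8
```

```bash
python3 w.py
```

```text
[512.36740658  38.6329826   17.36560097] [ 3.72243572 -0.32252803  7.61542665]
corner jig -7.062569253589576 -21.174659566013574
copper bbox [243 213] [257 226]
front edge jig 37.556253523151604 -29.087722898738214
```

Request:
drive_tool([
  {"tx": 0.06, "ty": -0.04, "tz": -0.1, "twist": 0, "jaw": 0.35},
  {"tx": 0, "ty": 0, "tz": -0.2, "twist": 0, "jaw": 0.35},
  {"tx": 0, "ty": 0, "tz": -0.3, "twist": 0, "jaw": 0.35},
  {"tx": 0, "ty": 0, "tz": -0.5, "twist": 0, "jaw": 0.35},
  {"tx": 0, "ty": 0, "tz": -0.8, "twist": 0, "jaw": 0.35},
  {"tx": 0, "ty": 0, "tz": -1, "twist": 0, "jaw": 0.35},
  {"tx": 0, "ty": 0, "tz": -1, "twist": 0, "jaw": 0.35},
  {"tx": 0, "ty": 0, "tz": -1, "twist": 0, "jaw": 0.35},
])

```text
time: 14.08
eef_pos: [507.5, 38.2, 140.3]
ee_rot: [0.219, 0.976, 0.0, 0.0]
force: [-0.6, -0.3, -0.3]
gripper_width: 0.649
grip_force: 0.0
```

Request:
drive_tool([
  {"tx": 0.8, "ty": 0.8, "tz": -1, "twist": 0, "jaw": 0.35},
  {"tx": 1, "ty": 1, "tz": -1, "twist": 0, "jaw": 0.35},
  {"tx": 1, "ty": 1, "tz": 0, "twist": 0, "jaw": 0.35},
  {"tx": 1, "ty": 1, "tz": 0, "twist": 0, "jaw": 0.35},
  {"tx": 1, "ty": 1, "tz": 0, "twist": 0, "jaw": 0.35},
  {"tx": 1, "ty": 1, "tz": 0, "twist": 0, "jaw": 0.35},
  {"tx": 0.5, "ty": 0.5, "tz": 0, "twist": 0, "jaw": 0.35},
  {"tx": 0, "ty": 0, "tz": 0, "twist": 0, "jaw": 0.35},
])

```text
time: 15.08
eef_pos: [432.6, 248.6, 189.0]
ee_rot: [0.218, 0.976, 0.0, 0.0]
force: [-0.1, -1.1, -0.7]
gripper_width: 0.65
grip_force: 0.0
```

```bash
python3 - <<'E'
from h import *
a=snap("top");b=snap("side");print(robot.get_obs()["force"])
A=cv2.resize(a["im"][175:265,215:295],(533,600),interpolation=cv2.INTER_CUBIC)
B=cv2.resize(b["im"][185:255,195:275],(686,600),interpolation=cv2.INTER_CUBIC)
I=np.hstack([A,B]);cv2.imwrite("pics/d4.png",cv2.resize(I,(800,394))[:,:,::-1])
h=cv2.cvtColor(a["im"],cv2.COLOR_RGB2HSV);m=((h[...,0]<12)&(h[...,1]>140)&(h[...,2]>90)).astype(np.uint8);m[:180]=0;m[258:]=0;m[:,:222]=0;m[:,290:]=0
p=np.argwhere(m)[:,::-1].astype(float);q=plane(a,p,26)[:,:2]-[514,31];x=.9864*q[:,0]+.1643*q[:,1];print("bar visible x range jig",np.percentile(x,[1,99]))
E
```

```text
[-0.50505086 -0.89433586  0.46962451]
bar visible x range jig [-5.50911076 43.86924488]
```

View pics/d4.png

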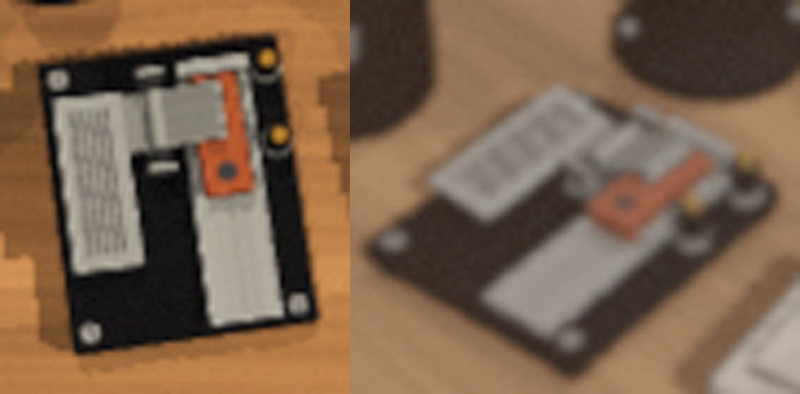

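In the left (top) view the bar lies under the jaw with its front end at the end stop (~(215,72)), jig x about -5.5 to 44 mm. The clip rests on it and the arm is clear, so I'm handing the job in.

```bash
python3 -c "
from bench import robot
print(robot.close_job())"
```

```text
the job is handed in; nothing more can be done
None
```

The copper bar is against the end stop with the clip closed on it and the arm clear, and the job is handed in (the hand-in returned no verdict); the first push jammed at about 48 N against the pressed-down plate, so I backed off and redid it with a lighter press.

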